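# Feed one spacer and slide it to the heat sink's bay

## Task

Press the spacer feeder's plunger fully down once, so that a single spacer comes out of the magazine, and let the plunger spring back up. Then, with the fingertips, push that spacer sideways along the lane into the end bay on the side where the finned heat sink lies, home against the end stop, and move clear. Do not pick the spacer up, let no second one out, and leave the other things where they are.

Things in the scene. Friction and masses are not known exactly. Their poses are not given: they have to be found in the camera images.
- feeder: Spacer feeder fixed to the bench: dark steel plate 12 mm thick, square dark magazine (54 x 54 mm, top at z = 66 mm), behind it a grey housing (x 28 to 128 mm, 62 mm wide, top z = 54 mm). Origin on the bench under the magazine's axis; z up; spacers come out at -x, the robot's side; +y is the lane's left seen by the robot; turned by up to 0.4 rad.
- plunger (a joint): Downward travel of the plunger in m: 0 up (at rest), 0.024 fully down; springs back by itself. Takes 4 N to start and about 7 to 10 N to go fully down (smoothly, at up to 50 mm/s). In proportion to its travel a blade shoves the lowest spacer up to 62 mm out, to the middle of the lane; with the plunger up the blade is back in the housing.
- plunger_top (a point): Centre of the top of the plunger's black round cap, 36 mm across; moves with it. At rest it is 80 mm behind the magazine axis (feeder x = +80 mm) and at z = 96 mm; the cap's top faces up.
- mouth (a point): Middle of the lane, on its floor (z = 12 mm), 63 mm in front of the magazine's axis: the ejected spacer comes to lie here, within some 3 mm. The lane runs along the feeder's y from end stop to end stop (y = -101 to +101 mm), 43.5 mm wide between rails only 4 mm high; the end stops are 18 mm high. The magazine's front stands 37 mm behind this point.
- bay_left (a point): Centre, on the lane floor, of the end bay at feeder y = +80 mm: where a spacer's centre lies when it is home against that end stop (to 1 mm).
- bay_right (a point): The same for the end bay at feeder y = -80 mm.
- spacer_0: The spacer to feed: a white plastic disc with a steel bush, 40 mm across, 16 mm high, about 30 g; origin at the centre of its underside, z axis up. Starts lowest of three in the magazine. In the lane it stands 12 mm above the rails.
- spacer_1: A white round spacer like spacer_0; origin at the centre of its underside, z axis up. Starts as number 2 from below in the magazine stack and must stay in the magazine (it drops by one spacer height, 16 mm).
- spacer_2: A white round spacer like spacer_0; origin at the centre of its underside, z axis up. Starts as number 3 from below in the magazine stack and must stay in the magazine (it drops by one spacer height, 16 mm).
- heat_sink: Light grey finned aluminium heat sink, 24 x 44 x 22 mm high, origin at the centre of its underside; lies on the bench beyond one end of the lane, some 80 mm past the bay's centre, and tells which bay to use. Loose; must not be moved.
- transformer: Small black transformer, 38 x 42 x 24 mm high, origin at the centre of its underside; lies on the bench beyond the other end of the lane. Loose; must not be moved.
- green_terminal: Small green screw terminal, 12 x 24 x 16 mm high, on the bench in front of the feeder; origin at the centre of its underside. Loose; must not be moved.
- solder_spool: Spool with blue flanges, 52 mm across, 46 mm high, standing on the bench to the left of the feeder's housing; origin at the centre of its underside. Loose; must not be moved.
- screwdriver: Red-handled screwdriver, 173 mm long, on the bench at the right; must not be moved. (Of the room: a thin fixed wire hangs upright at the bench's front edge on the left, near x = 0.24, y = 0.40 m, up to 1 m above the bench top; an arm that starts beyond it passes it drawn in, on the robot's side.)
- flush_cutter: Red-handled cutter, 132 mm long, on the bench at the right; must not be moved.

How it is judged:
By the outcome, as a careful person would: the job done as asked, in the order asked, and still so for the second after the job is handed in, with the robot touching nothing.
It also fails if it takes over 42 s, if anything falls off the work surface, if the arm or the gripper's body presses on something with over 40 N, if the wrist force passes 120 N, or if a joint passes its speed limit or range.

## Robot

A 6-joint arm with a two-finger parallel gripper is mounted at the origin on a cart in front of the work surface, level with it; the furniture and walls round the work are solid. World frame = base frame: x ahead of the robot, y to its left, z up, the work surface at z = 0. Lengths are in m, angles in rad, forces in N, time in s.
With the tool pointing down it reaches from about 0.25 to 0.8 m from the base axis. Payload 3.9 kg.
Tool frame: the origin (TCP) lies between the finger pads; the fingertips stand 14 mm ahead of it and the grasp point (between the pads) lies 5 mm behind it; z points along the fingers, y is the line along which they close (so a half turn about z gives the same grasp; the last joint's range is limited). The gripper opens to 85 mm and grips with 20 to 120 N. Pads are 22 mm wide; open, the fingers measure 114 mm over their backs; the gripper's body (76 mm by 85 mm) begins 54 mm behind the grasp point. The pads swing forward as they close: fully open they stand 13 mm farther back than shut.
Start: joints at [1.141, 0.26, -0.138, 1.173, 0, 1.571], TCP at [0.219, 0.477, 0.245] pointing down, gripper open.
Joint ranges: [-2.78, 2.78], [-0.83, 1.72], [-1.28, 1.37], [-1.9, 2.12], [-1.57, 1.48], [-3.14, 3.14]. Speed limits (rad/s): [2.57, 2.57, 3.14, 3.14, 3.14, 3.14].

## Interface

Orientations are given as a rotation vector (axis times angle).
In Python, from cell import ctrl, capture, workorder, models gives the robot as it stands.
- The arm moves only by the tool servo_tool, never from a script. Its argument "series" is a list of rows, each a list of 6 numbers: the shift along the tool's x, y, z in m, then the turn, a rotation vector about the tool's x, y, z in units of 10 degrees (1.0 is 10 degrees). In form: [[tx, ty, tz, wx, wy, wz], ...]. A call has 1 to 10 rows; each row is the pose to reach, as a shift and turn from the pose commanded when the call began, along the tool's axes at that moment; what a row does not reach only later rows make up. A row lasts 1/8 s, in which the tool goes at most 62.5 mm and 10.7 degrees, less where a joint would pass 70% of its speed; a pose out of reach is approached as far as the arm can. A call with a gripper value outside its range is refused whole. "gripper" is the closure in counts, from 0 (fully open) to 255 (shut), set as the call begins (left out, the last holds). The fingers move at their own pace and stop on an object; "squeeze" is the grip in N (left out, the last holds). Time passes only in rows, so rows that repeat a pose let the fingers close. It gives the time, the measured TCP pose, the force, the opening and the grip force at its end, in the units of the state.
- ctrl.observe(): the state, without advancing time (a new reading comes with each control period).
- capture(name): name is "side" or "top"; returns a dict with "frame" (480x640x3 uint8, blue, green, red), "z_map" (480x640 float32, m along the optical axis (not along the pixel's ray), 0 where there is no reading), "fx", "fy", "cx", "cy" (pixels), "k1" (the pictures are not rectified: a ray, as slopes to the right and down, at radius r is drawn at 1 + k1 r^2 times it, then the intrinsics apply), "xyz" and "orientation" of the camera in the world. Camera axes: x right, y up, looking along -z (the intrinsics and any distortion apply to the point x, -y, -z); pixel columns grow to the right and rows downward; lengths in m; the calibration is good to about 2 mm. A picture is of the moment at which its call begins.
- workorder.finish_job(): hands the job in; it is judged then, once.
Trained networks look in the newest picture that a camera, given by its name, has taken for a name from the list of things; names that differ only in an ending like _2 or _b are one class to them, and where a whole thing is asked for, a point or a joint stands for the part that bears it (a point fixed in the world has none). Each returns a list of dicts, best first, with "p" (0 to 1); they miss things now and then, are a little off and sometimes report something else, mostly with a low value. They report only what shows in the picture. A call takes as long as a camera call.
- models.recognise(target, camera): "bbox" ([left, top, right, bottom] in pixels, round what is visible of it).
- models.regions_of(target, camera): "pixels" (480x640 bool, what is visible of it) and "bbox" ([left, top, right, bottom] in pixels, round what is visible of it).
The state is a dict: "time_s": time; "q": joint angles; "joint_velocities": joint speeds; "effort": joint torques, N m; "tool_pos": TCP position; "orientation": TCP orientation; "wrist_force": force on the tool from outside, world axes, zero at the start; "moment": the same for the moment, N m; "grip_width": finger opening in m; "gripper_force": force on a finger pad.
Only numpy, scipy, OpenCV 4.12 (cv2) and the standard library are available. Lean on these libraries where they do the work, as an engineer would, in place of code of your own. Each camera call takes 0.05 s, during which the arm holds its last target. There are 200 camera calls.

## Working session

There is one attempt and no reset: what is moved stays moved. The work goes in short steps, Python scripts to look and compute and a tool call to move; the robot and the scene stay as the last step left them, time stands still between calls to the robot, and variables do not carry over. Pictures are saved under pics/ and viewed, at most 10 in all, crops included, and the job is handed in when it is done.

Besides the shell and the picture viewer there is one more tool, called after "Emit:" in YAML: its name, and indented under it one key for each argument. servo_tool: Moves the arm, as the interface text tells. Its arguments: {"type":"object","properties":{"series":{"type":"array"},"gripper":{"type":"number"},"squeeze":{"type":"number"}},"required":["series"]}

```bash
mkdir -p pics; cat > h.py <<'E'
import numpy as np, cv2
from scipy.spatial.transform import Rotation as R
from cell import ctrl, capture, workorder, models
def rot(o):
    o=np.array(o,float)
    return R.from_rotvec(o).as_matrix() if o.shape==(3,) else (o if o.shape==(3,3) else R.from_quat(o).as_matrix())
def cloud(c):
    K=np.array([[c['fx'],0,c['cx']],[0,c['fy'],c['cy']],[0,0,1.]])
    v,u=np.mgrid[0:480,0:640]
    p=cv2.undistortPoints(np.stack([u,v],-1).reshape(-1,1,2).astype(np.float64),K,np.array([c['k1'],0,0,0.])).reshape(480,640,2)
    z=c['z_map'].astype(float)
    P=np.stack([p[...,0]*z,-p[...,1]*z,-z],-1)@rot(c['orientation']).T+np.array(c['xyz'])
    P[z==0]=np.nan
    return P
E
python3 - <<'E'
from h import *
print(ctrl.observe())
for n in ("top","side"):
    c=capture(n); cv2.imwrite(f'pics/{n}0.png',c['frame']); P=cloud(c); np.save(f'{n}.npy',P)
    print(n,c['xyz'],c['orientation'],c['k1'])
    for t in ("feeder","plunger_top","heat_sink","transformer","green_terminal","solder_spool","spacer_0"):
        for d in models.regions_of(t,n)[:2]:
            m=d['pixels']; q=P[m]; q=q[~np.isnan(q[:,0])]
            if len(q):
                hi=q[q[:,2]>np.percentile(q[:,2],90)-.004]
                print(t,round(d['p'],2),d['bbox'],np.nanmedian(q,0).round(3),'top',hi.mean(0).round(4))
E
```

```text
{'time_s': 0.0, 'q': array([ 1.14101241e+00,  2.60697224e-01, -1.39419990e-01,  1.17268082e+00,
       -1.39133827e-06,  1.57084527e+00]), 'joint_velocities': array([ 0.00049638, -0.00038975, -0.00041632,  0.00088556,  0.00128797,
        0.00116837]), 'effort': array([ 1.22765228e-03, -4.05683184e+01,  2.53920203e+01,  1.88950711e-02,
        1.02960166e-04,  7.69704769e-06]), 'tool_pos': array([0.21847487, 0.4766442 , 0.24443868]), 'orientation': array([-0.66990315, -3.06890075,  0.00307202]), 'wrist_force': array([ 0.39113869,  0.07190124, -0.0038199 ]), 'moment': array([ 0.00067865, -0.04174051, -0.01919355]), 'gripper_force': 0.0, 'grip_width': 0.08526014717698627}
top [ 0.30927203 -0.06020127  1.06709414] [ 0.16539875 -0.16912088 -1.5647793 ] -0.07487310511023251
feeder 0.35 [290.5, 180.4, 309.8, 195.7] [ 0.627 -0.029  0.096] top [ 0.6265 -0.0291  0.0965]
plunger_top 0.54 [292.2, 179.8, 309.5, 195.4] [ 0.625 -0.029  0.096] top [ 0.6262 -0.0297  0.0964]
plunger_top 0.45 [377.2, 251.9, 400.6, 268.3] [ 0.504 -0.209  0.013] top [ 0.5038 -0.2094  0.0223]
heat_sink 0.79 [377.8, 251.2
[... 625 characters left out ...]
6243 -0.0299  0.0943]
heat_sink 0.58 [347.0, 296.8, 370.7, 314.6] [ 0.499 -0.214  0.014] top [ 0.5014 -0.2093  0.0189]
transformer 0.68 [262.0, 244.8, 278.6, 258.4] [0.467 0.099 0.019] top [0.4708 0.107  0.0221]
green_terminal 0.6 [276.9, 283.9, 290.4, 293.6] [ 0.411 -0.049  0.009] top [ 0.4114 -0.047   0.0127]
green_terminal 0.36 [269.3, 220.5, 384.3, 304.8] [ 0.525 -0.057  0.014] top [ 0.5916 -0.0365  0.065 ]
solder_spool 0.55 [322.4, 226.2, 339.3, 242.2] [0.622 0.059 0.043] top [0.6267 0.0638 0.0443]
spacer_0 0.63 [317.6, 245.2, 338.3, 258.5] [ 0.545 -0.036  0.059] top [ 0.5485 -0.0368  0.059 ]
spacer_0 0.34 [270.3, 225.5, 378.3, 305.0] [ 0.526 -0.056  0.014] top [ 0.5866 -0.0364  0.0657]
```

View pics/top0.png

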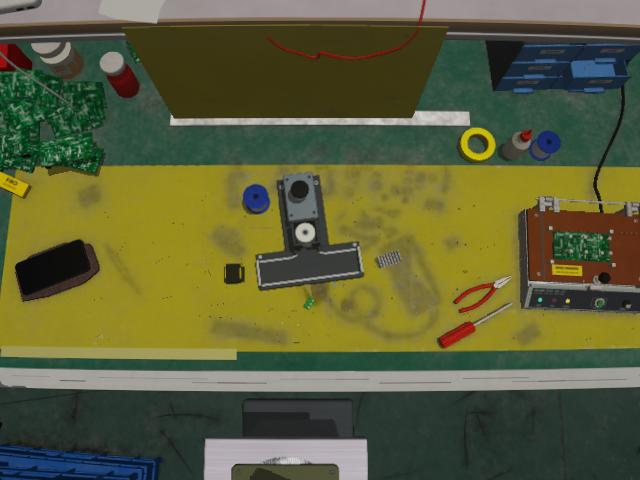

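View pics/side0.png

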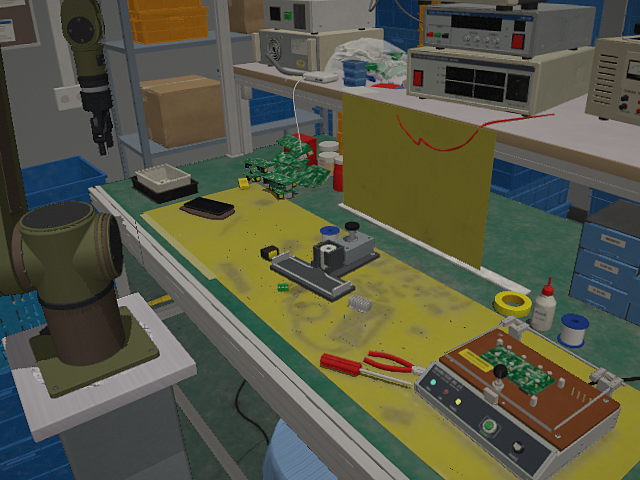

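The top view shows the heat sink at about (388,260), right of the lane, so bay_right is the target. The transformer is at (235,273) and the cap at (300,188). In the side view the gripper is at the upper left, beyond the wire. Next I fit the feeder pose.

```bash
cat >> h.py <<'E'
def rows(wps, pos=None, yaw=None):
    """wps: list of (x,y,z,yaw of tool y); prints rows relative to the current pose"""
    s=ctrl.observe(); Rm=rot(s['orientation']); p0=s['tool_pos'] if pos is None else np.array(pos)
    if yaw is not None: Rm=Rt(yaw)
    for x,y,z,a in wps:
        t=Rm.T@(np.array([x,y,z])-p0); w=np.degrees(R.from_matrix(Rm.T@Rt(a)).as_rotvec())/10
        print([round(float(v),4) for v in t]+[round(float(v),3) for v in w])
def Rt(a): return np.array([[-np.sin(a),np.cos(a),0],[np.cos(a),np.sin(a),0],[0,0,-1.]])
E
python3 - <<'E'
from h import *
from scipy.optimize import least_squares
from scipy.spatial import cKDTree
for n in ("top","side"):
    P=np.load(n+'.npy').reshape(-1,3); P=P[~np.isnan(P[:,0])]
    P=P[(abs(P[:,0]-.56)<.18)&(abs(P[:,1]+.04)<.16)]
    def rect(lo,hi,c,r):
        q=P[(P[:,2]>lo)&(P[:,2]<hi)&(np.hypot(*(P[:,:2]-c).T)<r)]
        b=cv2.minAreaRect((q[:,:2]*1000).astype(np.float32)); return len(q),np.round(b[0],1),np.round(b[1],1),round(b[2],2),q[:,2].mean().round(4)
    print(n,'housing',rect(.048,.059,(.63,-.03),.075))
    print('mag',rect(.062,.071,(.548,-.038),.05))
    print('cap',rect(.09,.103,(.626,-.03),.04))
    print('spacer',rect(.055,.062,(.548,-.038),.03))
    print('lane+rails',rect(.009,.035,(.485,-.05),.116))
    q=P[(P[:,2]>.0095)&(P[:,2]<.0145)&(P[:,0]<.53)]; print('floor',len(q),q.mean(0).round(4), np.degrees(np.arctan2(*np.linalg.svd(q[:,:2]-q[:,:2].mean(0),full_matrices=False)[2][0][::-1])))
print(ctrl.observe()['time_s'])
rows([(0.25*np.cos(1.141)+.0125,0.25*np.sin(1.141)+.02,.245,1.141)])
E
```

```text
top housing (1188, array([612.8,  -9.6]), array([121.4, 103.7]), 7.84, np.float64(0.0538))
mag (274, array([548.5, -39.3]), array([52.4, 53.9]), 8.08, np.float64(0.0652))
cap (254, array([627. , -28.3]), array([34.5, 33.2]), 0.34, np.float64(0.0956))
spacer (301, array([547.1, -39.8]), array([49.1, 46.3]), 7.57, np.float64(0.0595))
lane+rails (4088, array([492.2, -45.9]), array([201.8, 201.2]), 51.87, np.float64(0.0135))
floor 2549 [ 0.4887 -0.0437  0.012 ] -84.37785217257593
side housing (440, array([614.7, -29.7]), array([118.6,  65.3]), 6.02, np.float64(0.0529))
mag (109, array([547.9, -39.2]), array([55.2, 57.5]), 6.34, np.float64(0.0639))
cap (88, array([625.5, -29.1]), array([35.9, 33.6]), 42.37, np.float64(0.094))
spacer (178, array([547.8, -40.7]), array([50. , 54.4]), 11.32, np.float64(0.0588))
lane+rails (2068, array([487.3, -47.9]), array([162.4, 219.1]), 37.52, np.float64(0.0148))
floor 1148 [ 0.4837 -0.0422  0.0115] -84.28241598890165
0.8
[-0.003, -0.2516, 0.0003, 0.0, -0.0, -0.0]
```

Emit:
servo_tool:
  series:
    - [0,-0.03,0,0,0,0]
    - [0,-0.08,0,0,0,0]
    - [0,-0.13,0,0,0,0]
    - [0,-0.18,0,0,0,0]
    - [0,-0.22,0,0,0,0]
    - [0,-0.25,0,0,0,0]
    - [0,-0.25,0,0,0,0]
  gripper: 255

```text
time_s: 1.68
tool_pos: [0.1137, 0.2481, 0.2453]
orientation: [-0.67, -3.069, 0.0]
wrist_force: [-0.1, 1.3, 0.8]
grip_width: 0.0001
gripper_force: 0.0
```

```bash
python3 - <<'E'
from h import *
s=ctrl.observe(); print(s['q'].round(3),s['tool_pos'],s['grip_width'],s['wrist_force'].round(2))
r=np.hypot(*s['tool_pos'][:2])
A=np.arange(1.141-.16,-.1,-.16)
rows([(r*np.cos(a),r*np.sin(a),.245,a) for a in A])
E
```

```text
[ 1.141 -0.184 -0.607  1.148  0.     1.571] [0.11370914 0.24808449 0.24528124] 8.722327017190945e-05 [-0.11  1.27  0.78]
[-0.0435, -0.0035, 0.0003, -0.0, -0.0, 0.917]
[-0.0859, -0.0139, 0.0003, -0.0, -0.0, 1.833]
[-0.126, -0.0308, 0.0003, -0.0, -0.0, 2.75]
[-0.163, -0.054, 0.0003, -0.0, -0.0, 3.667]
[-0.1958, -0.0828, 0.0003, -0.0, -0.0, 4.584]
[-0.2236, -0.1164, 0.0003, -0.0, 0.0, 5.5]
[-0.2456, -0.154, 0.0003, -0.0, 0.0, 6.417]
```

Emit:
servo_tool:
  series:
    - [-0.043,-0.004,0,0,0,0.92]
    - [-0.086,-0.014,0,0,0,1.83]
    - [-0.126,-0.031,0,0,0,2.75]
    - [-0.163,-0.054,0,0,0,3.67]
    - [-0.196,-0.083,0,0,0,4.58]
    - [-0.224,-0.116,0,0,0,5.5]
    - [-0.246,-0.154,0,0,0,6.42]
    - [-0.246,-0.154,0,0,0,6.42]

```text
time_s: 2.68
tool_pos: [0.2753, 0.0051, 0.2455]
orientation: [2.207, 2.234, 0.001]
wrist_force: [-0.3, 0.3, -1.2]
grip_width: -0.0
gripper_force: 0.0
```

```bash
python3 - <<'E'
from h import *
s=ctrl.observe(); print(s['q'].round(3),s['tool_pos'],s['time_s'])
p=s['tool_pos']; g=np.array([.6273,-.0285,.135]); 
rows([tuple(p+(g-p)*f)+(.138,) for f in (.15,.3,.45,.6,.75,.9,1)])
E
```

```text
[ 0.019 -0.18  -0.604  1.146 -0.     1.578] [0.27533752 0.00509106 0.24553343] 2.675
[-0.0057, 0.0527, 0.0166, 0.006, 0.003, -0.721]
[-0.0114, 0.1054, 0.0333, 0.006, 0.003, -0.721]
[-0.017, 0.1581, 0.0499, 0.006, 0.003, -0.721]
[-0.0227, 0.2108, 0.0666, 0.006, 0.003, -0.721]
[-0.0284, 0.2636, 0.0832, 0.006, 0.003, -0.721]
[-0.0341, 0.3163, 0.0998, 0.006, 0.003, -0.721]
[-0.0378, 0.3514, 0.1109, 0.006, 0.003, -0.721]
```

Emit:
servo_tool:
  series:
    - [-0.005,0.04,0.01,0,0,-0.3]
    - [-0.01,0.09,0.028,0,0,-0.72]
    - [-0.016,0.145,0.045,0,0,-0.72]
    - [-0.022,0.2,0.063,0,0,-0.72]
    - [-0.028,0.255,0.08,0,0,-0.72]
    - [-0.034,0.31,0.098,0,0,-0.72]
    - [-0.038,0.351,0.111,0,0,-0.72]
    - [-0.038,0.351,0.111,0,0,-0.72]
    - [-0.038,0.351,0.111,0,0,-0.72]

```text
time_s: 3.8
tool_pos: [0.6253, -0.0218, 0.1336]
orientation: [-2.05, -2.379, 0.001]
wrist_force: [-0.7, 0.2, 0.2]
grip_width: -0.0001
gripper_force: 0.0
```

```bash
python3 - <<'E'
from h import *
s=ctrl.observe(); print(s['q'].round(3),s['tool_pos'],s['time_s'],s['wrist_force'].round(2))
rows([(.6273,-.0285,.112,.138)])
c=capture("side"); cv2.imwrite('pics/s1.png',cv2.resize(c['frame'][170:330,240:440],(800,640))[:600])
E
```

```text
[-0.035  0.494 -0.075  1.004  0.     1.387] [ 0.62530438 -0.02184346  0.13360024] 3.8 [-0.7   0.17  0.2 ]
[-0.0069, 0.001, 0.0216, -0.01, -0.003, 0.059]
```

View pics/s1.png

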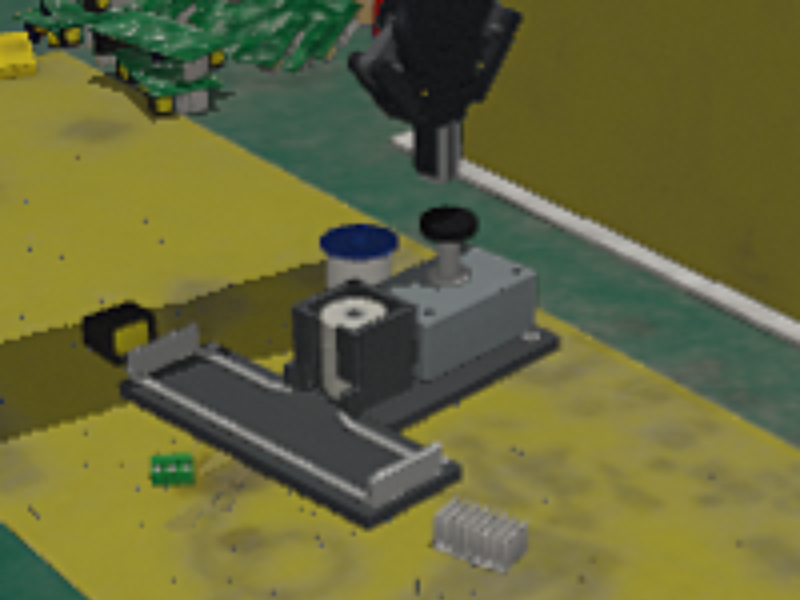

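The tool is centred above the cap, with the fingers shut at about (440,175) and the cap at (448,222). Now I correct the 7 mm sideways error and press smoothly.

Emit:
servo_tool:
  series:
    - [-0.007,0.001,0.004,0,0,0]
    - [-0.007,0.001,0.014,0,0,0]
    - [-0.007,0.001,0.02,0,0,0]
    - [-0.007,0.001,0.024,0,0,0]
    - [-0.007,0.001,0.028,0,0,0]
    - [-0.007,0.001,0.032,0,0,0]
    - [-0.007,0.001,0.036,0,0,0]
    - [-0.007,0.001,0.04,0,0,0]
    - [-0.007,0.001,0.044,0,0,0]
    - [-0.007,0.001,0.047,0,0,0]

```text
time_s: 5.1
tool_pos: [0.6272, -0.0302, 0.0882]
orientation: [-2.053, -2.378, 0.001]
wrist_force: [-3.5, -0.2, 7.1]
grip_width: -0.0
gripper_force: 3.9
```

Emit:
servo_tool:
  series:
    - [0,0,0.002,0,0,0]
    - [0,0,0.004,0,0,0]
    - [0,0,0.004,0,0,0]

```text
time_s: 5.48
tool_pos: [0.6273, -0.0302, 0.086]
orientation: [2.053, 2.377, 0.0]
wrist_force: [-6.2, 0.0, 16.2]
grip_width: -0.0002
gripper_force: 8.0
```

The force has risen past the plunger's 10 N, to 16 N at z = 0.086, which is the bottom stop. Now I rise smoothly and look.

Emit:
servo_tool:
  series:
    - [0,0,0.004,0,0,0]
    - [0,0,0,0,0,0]
    - [0,0,-0.005,0,0,0]
    - [0,0,-0.01,0,0,0]
    - [0,0,-0.015,0,0,0]
    - [0,0,-0.02,0,0,0]
    - [0,0,-0.025,0,0,0]
    - [0,0,-0.035,0,0,0]
    - [0,0,-0.06,0,0,0]
    - [0,0,-0.06,0,0,0]

```text
time_s: 6.72
tool_pos: [0.6299, -0.0301, 0.1455]
orientation: [2.051, 2.375, 0.005]
wrist_force: [0.1, 0.6, 0.8]
grip_width: 0.0001
gripper_force: 0.0
```

```bash
python3 - <<'E'
from h import *
c=capture("side"); cv2.imwrite('pics/s2.png',cv2.resize(c['frame'][170:330,240:440],(750,600)))
c=capture("top"); P=cloud(c); cv2.imwrite('pics/t2.png',cv2.resize(c['frame'][160:310,210:410],(800,600)))
d=P[...,2]; a=.138; ex=np.array([np.cos(a),np.sin(a)]); ey=np.array([-ex[1],ex[0]]); M=np.array([.5485,-.0393])
f=np.stack([(P[...,:2]-M)@ex,(P[...,:2]-M)@ey,d],-1).reshape(-1,3)
q=f[(f[:,2]>.022)&(f[:,2]<.034)&(f[:,0]<-.03)&(f[:,0]>-.1)&(abs(f[:,1])<.09)]
print('spacer feeder frame',len(q),q.mean(0),q.min(0),q.max(0))
s=ctrl.observe(); print(s['tool_pos'],s['time_s'],s['wrist_force'].round(2))
def W(x,y,z): return tuple(M+x*ex+y*ey)+(z,a)
rows([W(.04,.02,.16),W(.0,.035,.16),W(-.03,.048,.15),W(-.063,.05,.12),W(-.063,.05,.07),W(-.063,.05,.045),W(-.063,.05,.032)])
E
```

```text
<stdin>:7: RuntimeWarning: Mean of empty slice.
  ret = um.true_divide(
Traceback (most recent call last):
ValueError: zero-size array to reduction operation minimum which has no identity
```

View pics/s2.png

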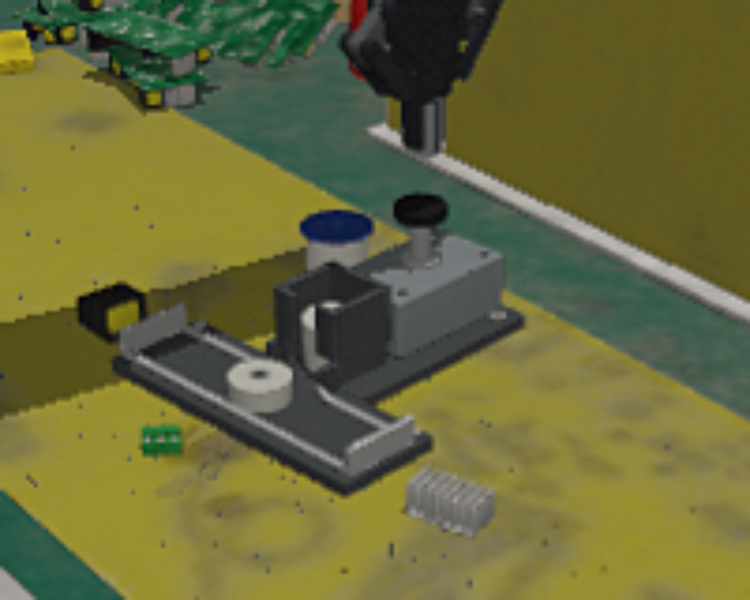

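The spacer lies in the lane at (260,385), the plunger is back up at (420,210), and the stack in the magazine has dropped by one. The arm hides the lane from the top camera, so I measure from the side camera.

```bash
cat >> h.py <<'E'
a=.138; ex=np.array([np.cos(a),np.sin(a)]); ey=np.array([-ex[1],ex[0]]); M=np.array([.5485,-.0393])
def W(x,y,z): return tuple(M+x*ex+y*ey)+(z,a)
def F(P): return np.stack([(P[...,:2]-M)@ex,(P[...,:2]-M)@ey,P[...,2]],-1)
def spacer(n):
    c=capture(n); f=F(cloud(c)).reshape(-1,3)
    q=f[(f[:,2]>.0255)&(f[:,2]<.031)&(f[:,0]<-.035)&(f[:,0]>-.1)&(abs(f[:,1])<.098)]
    if len(q): print(n,len(q),q.mean(0).round(4),q.min(0).round(4),q.max(0).round(4))
    return c
E
python3 - <<'E'
from h import *
spacer('side')
s=ctrl.observe(); print(F(s['tool_pos']),s['time_s'])
rows([W(.04,.02,.16),W(.0,.035,.16),W(-.03,.048,.15),W(-.063,.05,.12),W(-.063,.05,.07),W(-.063,.05,.045),W(-.063,.05,.034)])
E
```

```text
side 101 [-0.0643 -0.0013  0.027 ] [-0.0851 -0.0978  0.0256] [-0.0368  0.0196  0.0306]
[ 0.07952667 -0.00167386  0.14264205] 6.875
[0.022, -0.0394, -0.0173, -0.004, -0.001, 0.047]
[0.0373, -0.0792, -0.0173, -0.004, -0.001, 0.047]
[0.0506, -0.1091, -0.0073, -0.004, -0.001, 0.047]
[0.0528, -0.1421, 0.0227, -0.004, -0.001, 0.047]
[0.0528, -0.1421, 0.0727, -0.004, -0.001, 0.047]
[0.0528, -0.142, 0.0977, -0.004, -0.001, 0.047]
[0.0528, -0.142, 0.1087, -0.004, -0.001, 0.047]
```

Emit:
servo_tool:
  series:
    - [0.015,-0.025,-0.01,0,0,0.05]
    - [0.036,-0.065,-0.015,0,0,0.05]
    - [0.05,-0.11,-0.008,0,0,0.05]
    - [0.053,-0.142,0.012,0,0,0.05]
    - [0.053,-0.142,0.045,0,0,0.05]
    - [0.053,-0.142,0.07,0,0,0.05]
    - [0.053,-0.142,0.085,0,0,0.05]
    - [0.053,-0.142,0.085,0,0,0.05]

```text
time_s: 7.88
tool_pos: [0.4775, 0.0017, 0.0566]
orientation: [-2.061, -2.366, 0.004]
wrist_force: [-0.0, -0.2, 0.1]
grip_width: -0.0001
gripper_force: 0.0
```

```bash
python3 - <<'E'
from h import *
s=ctrl.observe(); print(s['tool_pos'],F(s['tool_pos']),s['time_s'],s['wrist_force'].round(2))
rows([W(-.063,.05,.034),W(-.063,-.045,.034)])
E
```

```text
[0.47754495 0.00166859 0.05658052] [-0.06464475  0.05033985  0.05658052] 7.875 [-0.03 -0.24  0.11]
[-0.0004, 0.0017, 0.0226, -0.025, -0.004, -0.003]
[-0.0954, 0.0018, 0.0225, -0.025, -0.004, -0.003]
```

Emit:
servo_tool:
  series:
    - [0,0.002,0.012,0,0,0]
    - [0,0.002,0.021,0,0,0]
    - [0,0.002,0.023,0,0,0]
    - [0,0.002,0.023,0,0,0]
    - [-0.006,0.002,0.023,0,0,0]
    - [-0.012,0.002,0.023,0,0,0]
    - [-0.017,0.002,0.023,0,0,0]
    - [-0.022,0.002,0.023,0,0,0]
    - [-0.027,0.002,0.023,0,0,0]
    - [-0.032,0.002,0.023,0,0,0]

```text
time_s: 9.12
tool_pos: [0.486, -0.0301, 0.0353]
orientation: [-2.064, -2.369, -0.0]
wrist_force: [-0.2, 0.5, 1.5]
grip_width: -0.0001
gripper_force: 0.1
```

```bash
python3 - <<'E'
from h import *
s=ctrl.observe(); print(F(s['tool_pos']),s['time_s'],s['wrist_force'].round(2))
c=spacer('side'); cv2.imwrite('pics/s3.png',cv2.resize(c['frame'][170:330,240:440],(750,600)))
E
```

```text
[-0.06068849  0.01768636  0.03531271] 9.125 [-0.2   0.45  1.53]
side 128 [-0.0648 -0.0096  0.0275] [-0.0834 -0.0344  0.0255] [-0.0351  0.0246  0.0308]
```

View pics/s3.png

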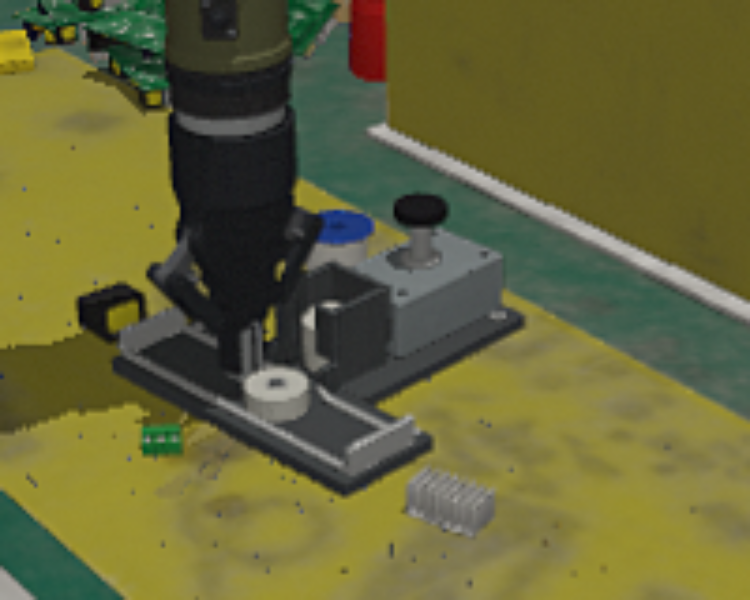

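The fingers are behind the disc, which has started along the lane and now sits at (277,393). The gripper is clear of the magazine, so I carry on.

Emit:
servo_tool:
  series:
    - [-0.006,-0.001,0,0,0,0]
    - [-0.012,-0.002,0,0,0,0]
    - [-0.018,-0.002,0,0,0,0]
    - [-0.024,-0.002,0,0,0,0]
    - [-0.03,-0.002,0,0,0,0]
    - [-0.036,-0.002,0,0,0,0]
    - [-0.042,-0.002,0,0,0,0]
    - [-0.048,-0.002,0,0,0,0]
    - [-0.054,-0.002,0,0,0,0]
    - [-0.059,-0.002,0,0,0,0]

```text
time_s: 10.42
tool_pos: [0.4921, -0.0889, 0.0353]
orientation: [2.064, 2.369, -0.0]
wrist_force: [0.8, 1.0, 0.6]
grip_width: 0.0
gripper_force: 0.1
```

```bash
python3 - <<'E'
from h import *
s=ctrl.observe(); print(F(s['tool_pos']),s['time_s'],s['wrist_force'].round(2))
c=spacer('side')
E
```

```text
[-0.06272044 -0.04136026  0.03530257] 10.425 [0.81 1.01 0.62]
side 133 [-0.0652 -0.0709  0.0272] [-0.0834 -0.098   0.0256] [-0.0441 -0.0362  0.031 ]
```

Remaining travel is about 7 mm. I close it slowly and watch the force.

Emit:
servo_tool:
  series:
    - [-0.002,0,0,0,0,0]
    - [-0.004,0,0,0,0,0]
    - [-0.006,0,0,0,0,0]
    - [-0.007,0,0,0,0,0]
    - [-0.007,0,0,0,0,0]

```text
time_s: 11.1
tool_pos: [0.493, -0.0955, 0.0353]
orientation: [2.064, 2.369, -0.0]
wrist_force: [0.4, 0.6, 0.1]
grip_width: -0.0001
gripper_force: 0.0
```

Emit:
servo_tool:
  series:
    - [-0.001,0,0,0,0,0]
    - [-0.002,0,0,0,0,0]
    - [-0.002,0,0,0,0,0]

```text
time_s: 11.48
tool_pos: [0.493, -0.0962, 0.0353]
orientation: [-2.061, -2.368, -0.003]
wrist_force: [-0.1, 4.8, 1.5]
grip_width: 0.0001
gripper_force: 2.5
```

Emit:
servo_tool:
  series:
    - [-0.001,0,0,0,0,0]
    - [-0.0015,0,0,0,0,0]
    - [-0.0015,0,0,0,0,0]

```text
time_s: 11.85
tool_pos: [0.4929, -0.0963, 0.0353]
orientation: [-2.059, -2.367, -0.006]
wrist_force: [-0.8, 8.5, 3.1]
grip_width: -0.0002
gripper_force: 4.2
```

The tool has stopped and the force is rising to 8.5 N, so the spacer is home. I back off, rise and draw back.

Emit:
servo_tool:
  series:
    - [0.006,0,0,0,0,0]
    - [0.018,0,0,0,0,0]
    - [0.025,0,-0.01,0,0,0]
    - [0.025,0,-0.045,0,0,0]
    - [0.025,0,-0.095,0,0,0]
    - [0.025,-0.03,-0.14,0,0,0]
    - [0.025,-0.08,-0.16,0,0,0]
    - [0.025,-0.13,-0.16,0,0,0]
    - [0.025,-0.17,-0.16,0,0,0]
    - [0.025,-0.17,-0.16,0,0,0]

```text
time_s: 13.1
tool_pos: [0.3184, -0.097, 0.1957]
orientation: [-2.065, -2.367, 0.001]
wrist_force: [1.5, -1.0, 0.6]
grip_width: 0.0002
gripper_force: 0.0
```

```bash
python3 - <<'E'
from h import *
c=spacer('top'); cv2.imwrite('pics/t4.png',cv2.resize(c['frame'][160:310,210:410],(800,600)))
c=spacer('side'); cv2.imwrite('pics/s4.png',cv2.resize(c['frame'][170:330,240:440],(750,600)))
s=ctrl.observe(); print(s['tool_pos'],s['time_s'],s['wrist_force'].round(2))
E
```

```text
top 244 [-0.0642 -0.08    0.0281] [-0.0838 -0.0978  0.0255] [-0.0444 -0.0614  0.031 ]
side 119 [-0.0643 -0.0778  0.027 ] [-0.0855 -0.0979  0.0255] [-0.0351  0.0252  0.0297]
[ 0.32227496 -0.0975564   0.19609456] 13.2 [ 1.05 -0.42 -0.29]
```

View pics/t4.png

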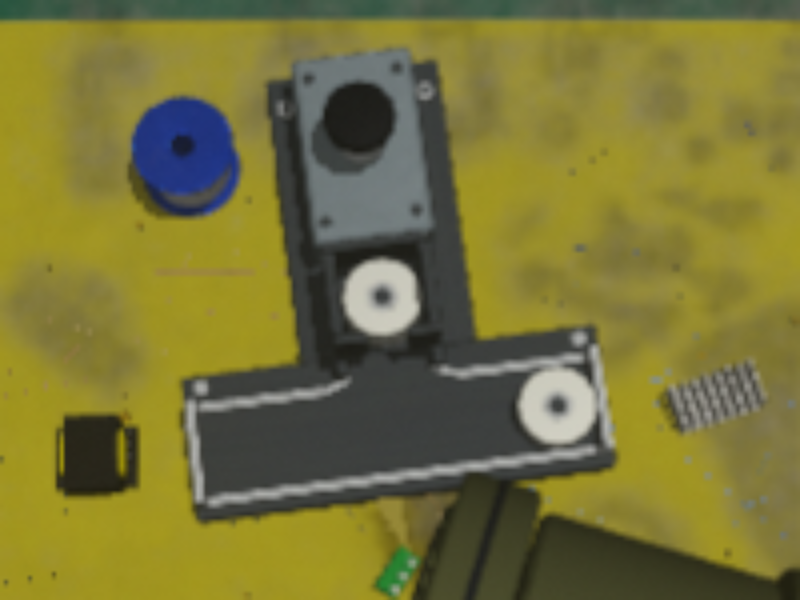

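View pics/s4.png

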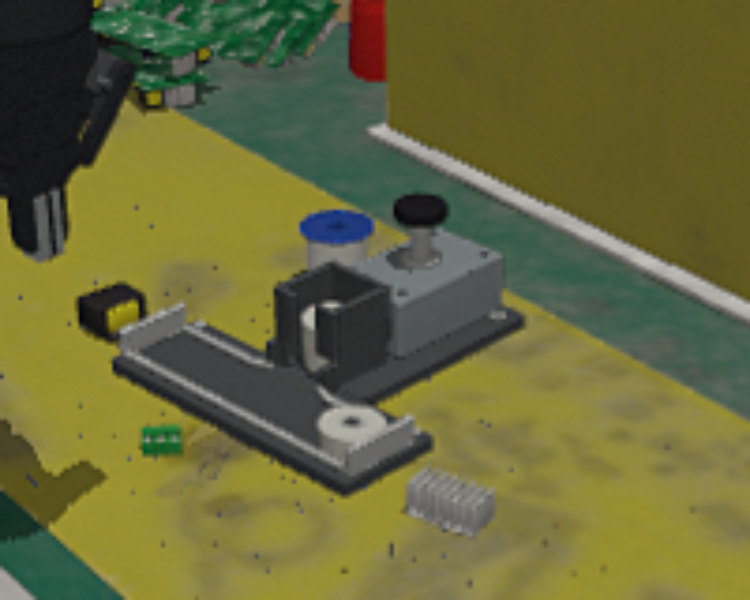

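The spacer is home against the right end stop, at (557,405) in the top crop and at y = -80 mm measured. The plunger is up, the other two spacers are still in the magazine, and the other things are where they were.

```bash
python3 -c "
from cell import workorder
print(workorder.finish_job())"
```

```text
the job is handed in; nothing more can be done
None
```

I fed one spacer with a single full press and pushed it home against the right-hand (heat-sink side) end stop. The plunger is back up, the other two spacers are still in the magazine, nothing else has visibly moved, and the job was handed in with the arm clear at about 13 s.

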